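# Test two gas syringes and put them away

## Robot

A 6-joint arm with a two-finger parallel gripper is mounted at the origin on the work surface. World frame = base frame: x ahead of the robot, y to its left, z up, the work surface at z = 0. Lengths are in m, angles in rad, forces in N, time in s.
With the tool pointing down it reaches from about 0.35 to 0.775 m from the base axis. Payload 7.3 kg.
Tool frame: the origin (TCP) lies on the centre line of the jaws, within the pads' length; the fingertips stand tip_reach ahead of it and the grasp point (between the pads) lies 6 mm ahead of it (tip_reach is the distance from the TCP to the fingertips, in m); x points along the fingers, y is the direction in which the jaws open and shut, and the axes are right-handed (so a half turn about x gives the same grasp; the last joint's range is limited). The gripper opens to 92 mm and grips with 3 to 60 N. Pads are 19 mm wide; open, the fingers measure 130 mm over their backs; the gripper's body (75 mm by 190 mm) begins 47 mm behind the grasp point.
Start: joints at [-1.429, 0.342, 1.524, -0, 1.275, -0.146], TCP at [0.149, -0.503, 0.252] pointing down, gripper open.
Joint ranges: [-2.53, 2.53], [-0.77, 2.02], [0.04, 2.7], [-1, 4.14], [0.28, 2.66], [-3.11, 3.11]. Speed limits (rad/s): [2.57, 2.57, 3.14, 3.14, 3.14, 3.14].

## Interface

Orientations are given as [roll, pitch, yaw] about the fixed x, y, z axes, in that order (R = Rz(yaw) Ry(pitch) Rx(roll)).
In Python, from cell import observe, read_camera, get_calibration, hand_in, tip_reach gives the robot as it stands. The module is installed in compiled form; this text tells all that it offers.
- The arm moves only by the shell command python3 -m crank 'ROWS' [FORCE]. ROWS is JSON, a list of rows, each an object of numbers: "fingers": the opening, from -1 (shut) to 1 (fully open); "tx", "ty", "tz": the shift along the tool's x, y, z in units of 40 mm (1.0 is 40 mm); "roll": the turn about the tool's x in units of 10 degrees (1.0 is 10 degrees). In form: [{"fingers": .., "tx": .., "ty": .., "tz": .., "roll": ..}, ...]. A call has exactly 8 rows; each row is the pose to reach, as a shift and turn from the pose commanded when the call began, along the tool's axes at that moment; what a row does not reach only later rows make up. A row lasts 1/8 s, in which the tool goes at most 62.5 mm and 10.7 degrees, less where a joint would pass 70% of its speed; a pose out of reach is approached as far as the arm can. A call with a gripper value outside its range is refused whole. The fingers move at their own pace and stop on an object; FORCE is the grip in N (left out, the last holds). Time passes only in rows, so rows that repeat a pose let the fingers close, or fill a call up. It gives the time, the measured TCP pose, the force and the opening at its end, in the units of the state.
- observe(): the state, without advancing time (a new reading comes with each control period).
- read_camera(name): name is "scene" or "side" or "wrist"; returns (picture, depth): 420x560x3 uint8, red, green, blue; 420x560 float32, m along the optical axis (not along the pixel's ray), 0 where there is no reading.
- get_calibration(name): a dict with "vertical_fov" (degrees; the focal length in pixels is half the picture's height over the tangent of half this angle, whatever the lens; pixels are square), "cx", "cy" (the principal point, pixels), "dist_coeffs" ([k1, k2, p1, p2, k3] as OpenCV has them; the pictures are not rectified), "pose" (4x4, takes a point from camera to world coordinates); the wrist camera has in their place "T_tool_cam" (4x4, takes a point from camera to tool coordinates, whose origin is the TCP and whose axes are the tool frame's). Camera axes: x right, y down, z forward; pixel columns grow to the right and rows downward; lengths in m; the calibration is good to about 2 mm. A picture is of the moment at which its call begins: read the wrist's pose just before it. get_calibration takes no time and is no camera call.
- hand_in(): hands the job in, once; it reports no verdict.
The state is a dict: "time": time; "qpos": joint angles; "qvel": joint speeds; "joint_efforts": joint torques, N m; "tool_pos": TCP position; "tool_rot": TCP orientation; "contact_force": force on the tool from outside, world axes, zero at the start; "torque": the same for the moment, N m; "opening": finger opening in m.
Only numpy, scipy, OpenCV 4.12 (cv2) and the standard library are available. Lean on these libraries where they do the work, as an engineer would, in place of code of your own. Each camera call takes 0.05 s, during which the arm holds its last target. There are 200 camera calls.

## Task

Two gas syringes lie in the cradle and one of them is blocked: try each plunger by pushing it in, all the way home if it runs freely, but stop and leave it there as soon as the resistance has clearly risen, and do not force it. Lay the blocked syringe in the grey reject tray. Put the sound one, its plunger home, nozzle first into the wide storage bay: slide it half in, let go, take it again by its thumb disc and slide it until its flange meets the front of the bay's tongue. Leave the dish and the wooden clamp beside them where they are.

Things in the scene. Friction and masses are not known exactly. Their poses are not given: they have to be found in the camera images.
- barrel_a (a point): gas syringe, one of two exactly alike, nozzle away from the robot: clear barrel 34 mm in diameter, 110 long, black rings; square grey flange 46 x 46 x 8 on its near end; nozzle 16 mm long; 0.16 to 0.26 kg. Point: on the axis, 52 mm ahead of the flange's front face, midway between the cradle blocks, where it is gripped. x along the barrel to the nozzle, z up. Either of the two may be the blocked one.
- thumb_a (a point): centre of the thumb disc on the near end of this syringe's plunger: 36 mm in diameter, 14 mm thick along the axis, grey, on a 14 mm rod. Pulled out, it lies 69 mm behind the flange's front face; pushed home, 29 mm (then 14 mm of rod show between disc and flange). x along the barrel to the nozzle.
- plunger_a (a joint): how far this plunger is pushed in: 0 out, 0.040 m home; starts at 0 to 0.003. A sound one drags a steady 4 N all the way to its stop. A blocked one starts at 4 N and rises 2.5 N for each 10 mm (6.5 N at 10 mm, 9 N at 20 mm); let go, it springs back to about 15 mm, or stays if pushed less. 10 to 20 mm is proof enough; past 35 mm it is ruined.
- barrel_b (a point): the other gas syringe, one of two exactly alike, nozzle away from the robot: clear barrel 34 mm in diameter, 110 long, black rings; square grey flange 46 x 46 x 8 on its near end; nozzle 16 mm long; 0.16 to 0.26 kg. Point: on the axis, 52 mm ahead of the flange's front face, midway between the cradle blocks, where it is gripped. x along the barrel to the nozzle, z up. Either of the two may be the blocked one.
- thumb_b (a point): centre of the thumb disc on the near end of this syringe's plunger: 36 mm in diameter, 14 mm thick along the axis, grey, on a 14 mm rod. Pulled out, it lies 69 mm behind the flange's front face; pushed home, 29 mm (then 14 mm of rod show between disc and flange). x along the barrel to the nozzle.
- plunger_b (a joint): how far this plunger is pushed in: 0 out, 0.040 m home; starts at 0 to 0.003. A sound one drags a steady 4 N all the way to its stop. A blocked one starts at 4 N and rises 2.5 N for each 10 mm (6.5 N at 10 mm, 9 N at 20 mm); let go, it springs back to about 15 mm, or stays if pushed less. 10 to 20 mm is proof enough; past 35 mm it is ruined.
- cradle: fixed cradle: dark steel base plate 135 x 170 x 12 mm with two parallel lanes (y = +55 and -55 mm), each of two wooden V blocks 20 mm long, at x 1 to 21 and 85 to 105 mm. A syringe lies in the Vs with its axis 60 mm above the table, flange front at x = 0, so that the near block takes the push. Origin on the table between the lanes, x towards the nozzles.
- tray: fixed grey plastic reject tray, open on top, 270 x 125 x 24 mm outside (long side along its x), walls and floor 5 mm. Origin under its centre. A syringe lying in it rests on its flange and barrel, the axis at the grip point about 25 mm above the table.
- wide_bay_seat (a point): wide storage bay: fixed light-wood tunnel, 70 mm wide, 82 high; inside 42 wide, 41 high, 85 long, open at both ends, floor 33 mm above the table. In front a tongue 24 wide, 30 long, level with the floor. Point: above the tongue's front end, 50 mm above the table, where the centre of the flange's front face comes when home. x into the tunnel, which begins at x = 30 mm.
- narrow_bay_seat (a point): narrow storage bay for smaller syringes, like the wide one but 52 mm wide, with a tunnel only 24 mm wide and a tongue 16 mm wide; these syringes do not fit it. It may stand on either side of the wide one. Same point as on the wide one.
- dish: bystander: small white porcelain dish, 72 mm across, 28 mm high, on the near side between cradle and tray; origin under its centre
- tube_clamp: bystander: wooden test-tube clamp lying on the table, 130 x 24 x 16 mm, on the near side between tray and bays; origin under its middle
Not all that is in view belongs to the job. What is shaped like the part that bears barrel_b but blue is not meant.

How it is judged:
On the way, in this order (a step that is already met when the one before it is completed fails the run):
1. the sound syringe is let go half in the wide bay (x of barrel_a in the frame of wide_bay_seat between -0.03 and 0.04 m and y of barrel_a in the frame of wide_bay_seat between -0.015 and 0.015 m and z of barrel_a in the frame of wide_bay_seat between -0.02 and 0.015 m and contact force between the fingers and syringe_a below 0.05 N), for 0.1 s.
2. it is taken again by its thumb disc (distance between the grasp point and thumb_a below 0.035 m and contact force between the fingers and syringe_a above 1 N and x of barrel_a in the frame of wide_bay_seat below 0.042 m), for 0.1 s.
At the end, for the whole second after the job is handed in: Sound syringe: plunger home within 4 mm, in the wide bay, nozzle inwards, flange within 6 mm of the tongue. Blocked syringe: plunger tried (past 6 mm, never past 35 mm), lying in the tray, grip point 5 mm or more from its side walls and within 100 mm of its middle. Both released, at rest (value of joint plunger_a above 0.036 m and value of joint plunger_b above 0.006 m and x of barrel_a in the frame of wide_bay_seat between 0.044 and 0.058 m and y of barrel_a in the frame of wide_bay_seat between -0.01 and 0.01 m and z of barrel_a in the frame of wide_bay_seat between -0.006 and 0.008 m and angle between the x axis of barrel_a and the x axis of wide_bay_seat, either way round below 0.12 rad and x of barrel_b in the frame of tray between -0.1 and 0.1 m and y of barrel_b in the frame of tray between -0.055 and 0.055 m and z of barrel_b in the frame of tray between 0.01 and 0.045 m and angle between barrel_b's own x axis and vertical between 1.35 and 1.8 rad and linear speed of each of syringe_a, syringe_b below 0.02 m/s and contact force between the fingers and syringe_a below 0.05 N and contact force between the fingers and syringe_b below 0.05 N); the robot touches nothing.
It fails at once if the blocked plunger is forced past 35 mm (value of joint plunger_b above 0.035 m).
It fails at once if the dish or the clamp is moved more than 30 mm (distance of any of dish, tube_clamp from where it was at the start of the episode above 0.03 m).
It also fails if it takes over 72 s, if anything falls off the work surface, if the arm or the gripper's body presses on something with over 40 N, if the wrist force passes 120 N, or if a joint passes its speed limit or range.

## Working session

There is one attempt and no reset: what is moved stays moved. The work goes in short steps, Python scripts to look and compute and a shell command to move; the robot and the scene stay as the last step left them, time stands still between calls to the robot, and variables do not carry over. Pictures are saved under pics/ and viewed, about 8 in all and at most 12, crops included, and the job is handed in when it is done.

```bash
mkdir -p pics
cat > h.py <<'E'
import numpy as np, cv2
from cell import *
from scipy.spatial.transform import Rotation as R
def grab(name,fn=None):
    s=observe(); im,d=read_camera(name); c=get_calibration(name)
    if 'pose' in c: T=np.array(c['pose'])
    else:
        W=np.eye(4); W[:3,:3]=R.from_euler('xyz',s['tool_rot']).as_matrix(); W[:3,3]=s['tool_pos']; T=W@np.array(c['T_tool_cam'])
    f=im.shape[0]/2/np.tan(np.radians(c['vertical_fov'])/2)
    K=np.array([[f,0,c['cx']],[0,f,c['cy']],[0,0,1]])
    h,w=d.shape; u,v=np.meshgrid(np.arange(w),np.arange(h))
    p=cv2.undistortPoints(np.stack([u,v],-1).reshape(-1,1,2).astype(np.float32),K,np.array(c['dist_coeffs'])).reshape(h,w,2)
    P=np.dstack([p*d[...,None],d])@T[:3,:3].T+T[:3,3]; P[d==0]=np.nan
    if fn: cv2.imwrite('pics/'+fn,im[...,::-1])
    return im,P
E
python3 - <<'E'
from h import *
print(observe(),tip_reach if not callable(tip_reach) else tip_reach())
for n in('scene','side'):
    im,P=grab(n,n+'0.png'); np.savez(n+'0.npz',im=im,P=P); print(n,get_calibration(n)['pose'])
E
```

```text
{'time': 0.0, 'qpos': array([-1.42895578e+00,  3.42758319e-01,  1.52500594e+00,  2.93862316e-06,
        1.27538903e+00, -1.46023209e-01]), 'qvel': array([ 5.88234789e-04,  9.43786586e-04, -1.52451999e-03, -7.87792728e-05,
       -6.52266429e-04,  1.44171229e-03]), 'joint_efforts': array([ 1.78621565e-03, -4.31232941e+01, -2.44221264e+01,  7.19072367e-02,
        5.60838764e-02, -1.15665039e-04]), 'tool_pos': array([ 0.14900883, -0.50303376,  0.25103032]), 'tool_rot': array([-1.71862009,  1.5692357 ,  1.71083547]), 'contact_force': array([-0.71963368,  1.07513903,  0.20722741]), 'torque': array([-0.00324048, -0.04162704,  0.01779515]), 'opening': 0.09130019367710546} 0.025
scene [[ 0.85991306  0.39751543 -0.32020463  0.81360881]
 [ 0.51042326 -0.67481077  0.53300894 -0.59565286]
 [-0.00419825 -0.62178124 -0.78317972  0.96709475]
 [ 0.          0.          0.          1.        ]]
side [[-0.96207256 -0.18192672  0.20327092  0.22405079]
 [-0.27237981  0.59960401 -0.75251862  0.80231176]
 [ 0.01502119 -0.7793444  -0.62641573  0.73181843]
 [ 0.          0.          0.          1.        ]]
```

View pics/scene0.png

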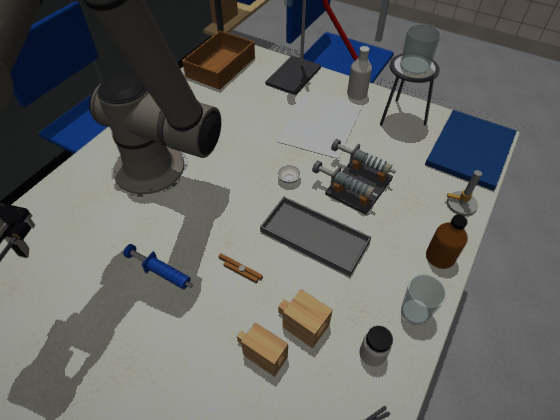

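View pics/side0.png

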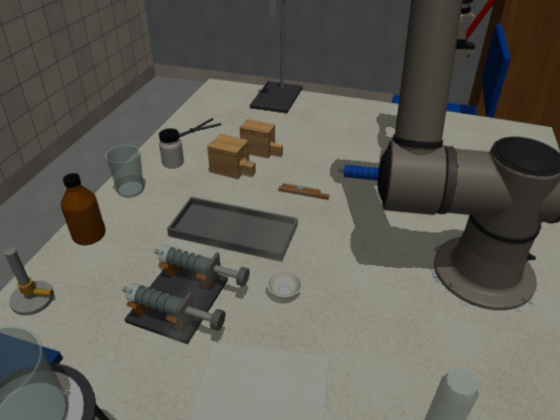

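The two grey syringes lie in the cradle (scene (360,160) and (345,183)). Things that could be mistaken for them are the blue syringe at (160,268) and, for the bay, the narrower block. Bays: (307,317) and (263,348). Tray (315,235), dish (289,176), clamp (240,267). Next I'll build an orthographic view to measure these.

Run:
```python
from h import *
S=[np.load(n+'0.npz') for n in('scene','side')]
P=np.vstack([s['P'].reshape(-1,3) for s in S]); C=np.vstack([s['im'].reshape(-1,3) for s in S])
for n,s,px in [('scene',S[0],[(375,155),(355,183),(307,317),(263,348),(315,235),(289,176),(240,267),(338,146),(318,168)]),('side',S[1],[(218,320),(243,276)])]:
    for u,v in px: print(n,(u,v),s['P'][v,u].round(3))
x0,x1,y0,y1=.25,.85,-.55,.4
m=(P[:,0]>x0)&(P[:,0]<x1)&(P[:,1]>y0)&(P[:,1]<y1)&(P[:,2]>-.02)&(P[:,2]<.15)
P,C=P[m],C[m]; o=np.argsort(P[:,2]);P,C=P[o],C[o]
np.savez('pc.npz',P=P,C=C)
s=800/(y1-y0)
I=np.zeros((int((x1-x0)*s)+1,801,3),np.uint8)
for dx in(0,1):
  for dy in (0,1):
    r=np.clip(((x1-P[:,0])*s).astype(int)+dx,0,I.shape[0]-1); c=np.clip(((y1-P[:,1])*s).astype(int)+dy,0,800)
    I[r,c]=np.clip(C[:,::-1]*1.3,0,255)
for g in np.arange(.3,.85,.1): cv2.putText(I,f'{g:.1f}',(0,int((x1-g)*s)),0,.4,(0,0,255)); cv2.line(I,(0,int((x1-g)*s)),(800,int((x1-g)*s)),(0,0,255),1)
for g in np.arange(-.5,.4,.1): cv2.putText(I,f'{g:.1f}',(int((y1-g)*s),10),0,.4,(255,0,0)); cv2.line(I,(int((y1-g)*s),0),(int((y1-g)*s),600),(255,0,0),1)
cv2.imwrite('pics/ortho.png',I)
```

```text
scene (375, 155) [ 0.577  0.401 -0.   ]
scene (355, 183) [0.591 0.192 0.078]
scene (307, 317) [ 0.664 -0.223  0.087]
scene (263, 348) [ 0.618 -0.328  0.084]
scene (315, 235) [0.558 0.029 0.007]
scene (289, 176) [0.392 0.179 0.009]
scene (240, 267) [ 0.444 -0.162  0.019]
scene (338, 146) [0.483 0.314 0.064]
scene (318, 168) [0.474 0.202 0.066]
side (218, 320) [0.468 0.331 0.075]
side (243, 276) [0.462 0.222 0.075]
```

View pics/ortho.png

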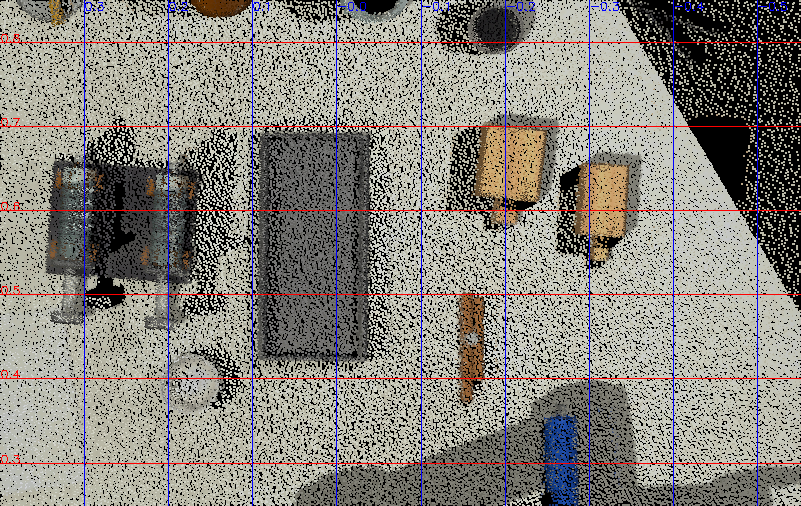

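The larger block at about (0.655,-0.205) is the wide bay. Now for the exact poses.

Run:
```python
from h import *
S=[(n,np.load(n+'0.npz')['P'].reshape(-1,3)) for n in('scene','side')]
def sel(P,a,b,c,d,e,f): return P[(P[:,0]>a)&(P[:,0]<b)&(P[:,1]>c)&(P[:,1]<d)&(P[:,2]>e)&(P[:,2]<f)]
def rect(n,Q):
    if len(Q)<20: print(n,'few');return
    (c,sz,a)=cv2.minAreaRect(Q[:,:2].astype(np.float32)); print(n,len(Q),np.round(c,4),np.round(sz,4),round(a,2),'z',np.median(Q[:,2]).round(4))
for n,P in S+[('both',np.vstack([s[1] for s in S]))]:
    print(n,'table z',np.nanmedian(sel(P,.35,.75,-.1,.4,-.01,.004)[:,2]))
    rect('wide top',sel(P,.58,.73,-.27,-.14,.078,.09)); rect('narrow top',sel(P,.55,.7,-.37,-.27,.078,.09))
    rect('tongue',sel(P,.57,.62,-.24,-.17,.029,.037))
    rect('tray rim',sel(P,.4,.72,-.06,.12,.02,.03)); rect('base',sel(P,.5,.68,.15,.36,.009,.015))
    for nm,c,d in(('L',.26,.36),('R',.15,.245)):
        Q=sel(P,.54,.66,c,d,.066,.082)
        xs=np.arange(.55,.65,.01); 
        y=[(q:=Q[abs(Q[:,0]-x)<.005])[q[:,2]>q[:,2].max()-.004][:,1].mean() if len(Q[abs(Q[:,0]-x)<.005])>3 else np.nan for x in xs]
        y=np.array(y);g=~np.isnan(y); k=np.polyfit(xs[g]-.58,y[g],1); print(nm,'ridge slope,y@.58',k.round(4))
        rect(nm+' disc',sel(P,.44,.50,c,d,.035,.083)); rect(nm+' flange',sel(P,.505,.545,c-.01,d,.0785,.09))
```

```text
scene table z 0.000916274265860828
wide top 1186 [ 0.6572 -0.208 ] [0.0715 0.0857] 83.29 z 0.0832
narrow top 1020 [ 0.6132 -0.3166] [0.054  0.0859] 87.33 z 0.0833
tongue 68 [ 0.5981 -0.2149] [0.0222 0.0583] 21.29 z 0.0346
tray rim 631 [0.5566 0.0271] [0.129 0.271] 89.48 z 0.0242
base 1017 [0.5861 0.2532] [0.1736 0.136 ] 85.71 z 0.0125
L ridge slope,y@.58 [-0.0713  0.3069]
L disc 104 [0.4831 0.3157] [0.0319 0.0328] 82.52 z 0.0675
L flange 34 [0.5381 0.3111] [0.0402 0.0101] 87.19 z 0.0824
R ridge slope,y@.58 [-0.0771  0.1983]
R disc 122 [0.4763 0.2076] [0.0431 0.0285] 20.44 z 0.0673
R flange 41 [0.5352 0.2036] [0.0437 0.0188] 86.08 z 0.0831
side table z 0.0013756559973093774
wide top 513 [ 0.6579 -0.2042] [0.0734 0.0878] 83.39 z 0.0826
narrow top 331 [ 0.6139 -0.3137] [0.0578 0.0866] 84.73 z 0.0826
tongue 105 [ 0.6023 -0.2028] [0.0349 0.063 ] 0.63 z 0.0329
tray rim 801 [0.5577 0.0292] [0.1299 0.2719] 89.09 z 0.0238
base 2476 [0.5878 0.2574] [0.1713 0.1374] 86.29 z 0.0131
L ridge slope,y@.58 [-0.0689  0.3135]
L disc 323 [0.4834 0.322 ] [0.035  0.0329] 86.12 z 0.0681
L flange 112 [0.5386 0.3166] [0.0113 0.0462] 0.65 z 0.0832
R ridge slope,y@.58 [-0.0769  0.2033]
R disc 287 [0.477  0.2154] [0.0437 0.0331] 14.02 z 0.0677
R flange 95 [0.5346 0.2064] [0.0448 0.0196] 85.67 z 0.0835
both table z 0.0012331513777045777
wide top 1699 [ 0.6579 -0.2057] [0.0762 0.0878] 83.65 z 0.083
narrow top 1351 [ 0.6137 -0.3139] [0.0594 0.0869] 86.59 z 0.0831
tongue 173 [ 0.6022 -0.2052] [0.0351 0.0677] 0.63 z 0.0334
tray rim 1432 [0.5575 0.0281] [0.132  0.2723] 89.09 z 0.0239
base 3493 [0.5873 0.2545] [0.1763 0.138 ] 85.59 z 0.0129
L ridge slope,y@.58 [-0.0785  0.3121]
L disc 427 [0.4831 0.3197] [0.0392 0.0331] 84.66 z 0.0679
L flange 146 [0.5387 0.3154] [0.0487 0.0113] 88.99 z 0.0831
R ridge slope,y@.58 [-0.0818  0.2019]
R disc 409 [0.4797 0.2084] [0.0434 0.0402] 85.28 z 0.0675
R flange 136 [0.5347 0.2053] [0.0472 0.0201] 85.67 z 0.0833
```

```bash
cat >> h.py <<'E'
def rows(*targets):
    """targets: (x,y,z of grasp point, yaw deg of syringe direction); prints tx,ty,tz,roll from current pose"""
    s=observe(); M=R.from_euler('xyz',s['tool_rot']).as_matrix(); g=s['tool_pos']+M[:,0]*.006
    jaw=np.degrees(np.arctan2(M[1,1],M[0,1]))
    print('t',round(s['time'],2),'grasp',g.round(4),'jaw yaw',jaw.round(2),'F',s['contact_force'].round(1),'op',round(s['opening'],4),'q',s['qpos'].round(2))
    for x,y,z,yaw in targets:
        d=M.T@(np.array([x,y,z])-g)/.04
        r=-((yaw+90-jaw+90)%180-90)/10
        print((x,y,z,yaw),'tx %.3f ty %.3f tz %.3f roll %.3f'%(*d,r))
E
python3 - <<'E'
from h import *
print(R.from_euler('xyz',observe()['tool_rot']).as_matrix().round(3))
rows((.40,-.2,.2,-4.2),(.43,.05,.2,-4.2),(.43,.26,.28,-4.2))
E
```

```text
[[-0.     0.284 -0.959]
 [ 0.001 -0.959 -0.284]
 [-1.    -0.001 -0.   ]]
t 0.1 grasp [ 0.149  -0.5031  0.2451] jaw yaw -73.51 F [-0.4  0.6  0.8] op 0.0917 q [-1.43  0.34  1.52 -0.    1.28 -0.15]
(0.4, -0.2, 0.2, -4.2) tx 1.137 ty -5.483 tz -8.167 roll 2.069
(0.43, 0.05, 0.2, -4.2) tx 1.145 ty -11.263 tz -10.661 roll 2.069
(0.43, 0.26, 0.28, -4.2) tx -0.848 ty -16.300 tz -12.151 roll 2.069
```

```bash
python3 -m crank '[{"fingers":-1,"tx":1,"ty":-5.5,"tz":-8.2,"roll":1},{"fingers":-1,"tx":1,"ty":-5.5,"tz":-8.2,"roll":2.07},{"fingers":-1,"tx":1,"ty":-5.5,"tz":-8.2,"roll":2.07},{"fingers":-1,"tx":1,"ty":-5.5,"tz":-8.2,"roll":2.07},{"fingers":-1,"tx":1,"ty":-5.5,"tz":-8.2,"roll":2.07},{"fingers":-1,"tx":1,"ty":-5.5,"tz":-8.2,"roll":2.07},{"fingers":-1,"tx":1,"ty":-8.5,"tz":-9.5,"roll":2.07},{"fingers":-1,"tx":1,"ty":-11.3,"tz":-10.7,"roll":2.07}]' 30
python3 - <<'E'
from h import *
rows((.43,.26,.28,-4.2),(.48,.26,.28,-4.2))
E
```

```text
time: 1.1
tool_pos: [0.4077, -0.0948, 0.2124]
tool_rot: [-0.426, 1.57, 2.642]
contact_force: [0.3, 0.4, 0.3]
opening: 0.0165
t 1.1 grasp [ 0.4077 -0.0948  0.2064] jaw yaw -94.21 F [0.3 0.4 0.3] op 0.0165 q [-0.41  0.19  1.86  0.    1.1   1.23]
(0.43, 0.26, 0.28, -4.2) tx -1.838 ty -8.887 tz 0.097 roll -0.001
(0.48, 0.26, 0.28, -4.2) tx -1.838 ty -8.979 tz -1.150 roll -0.001
```

```bash
python3 -m crank '[{"fingers":-1,"tx":-1.8,"ty":-8.9,"tz":-1.1,"roll":0},{"fingers":-1,"tx":-1.8,"ty":-8.9,"tz":-1.1,"roll":0},{"fingers":-1,"tx":-1.8,"ty":-8.9,"tz":-1.1,"roll":0},{"fingers":-1,"tx":-1.8,"ty":-8.9,"tz":-1.1,"roll":0},{"fingers":-1,"tx":-1.8,"ty":-8.9,"tz":-1.1,"roll":0},{"fingers":-1,"tx":-1.8,"ty":-8.9,"tz":-1.1,"roll":0},{"fingers":-1,"tx":-1.8,"ty":-8.9,"tz":-1.1,"roll":0},{"fingers":-1,"tx":-1.8,"ty":-8.9,"tz":-1.1,"roll":0}]'
python3 - <<'E'
from h import *
im,P=grab('wrist','w1.png'); np.savez('w1.npz',im=im,P=P)
rows((.43,.316,.28,-4.2),(.43,.316,.06,-4.2))
E
```

```text
time: 2.1
tool_pos: [0.477, 0.2547, 0.2841]
tool_rot: [0.704, 1.569, -2.51]
contact_force: [-0.1, -1.0, -0.1]
opening: 0.001
t 2.15 grasp [0.4771 0.2542 0.2782] jaw yaw -94.24 F [-0.1  0.  -0.2] op 0.0006 q [ 0.35  0.35  1.42 -0.    1.37  1.99]
(0.43, 0.316, 0.28, -4.2) tx -0.045 ty -1.455 tz 1.289 roll -0.004
(0.43, 0.316, 0.06, -4.2) tx 5.455 ty -1.461 tz 1.282 roll -0.004
```

View pics/w1.png

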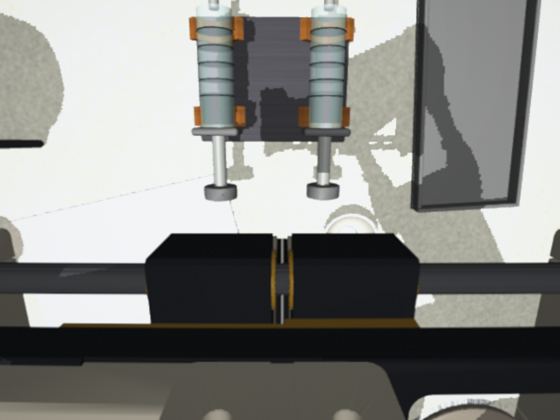

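The wrist view confirms two grey syringes, with discs at (220,191) and (323,191), flanges at (215,131) and (327,131), and nozzles away from the robot. The dish is at (348,230) and the tray is on the right.

Run:
```python
from h import *
P=np.load('w1.npz')['P'].reshape(-1,3); P=P[~np.isnan(P[:,0])]
def sel(a,b,c,d,e,f): return P[(P[:,0]>a)&(P[:,0]<b)&(P[:,1]>c)&(P[:,1]<d)&(P[:,2]>e)&(P[:,2]<f)]
print('table',np.median(sel(.4,.5,.38,.45,-.02,.02)[:,2]))
for nm,c,d in(('L',.26,.36),('R',.15,.25)):
    D=sel(.44,.495,c,d,.045,.085); Fl=sel(.515,.56,c-.01,d,.079,.09); B=sel(.55,.65,c,d,.05,.085)
    for n,Q in(('disc',D),('flange',Fl)): print(nm,n,len(Q),Q.min(0).round(4) if len(Q) else '',Q.max(0).round(4) if len(Q) else '')
    h=D[D[:,2]>.07]; print('disc top xrange',h[:,0].min(),h[:,0].max(),'y',h[:,1].mean())
    for x in(.56,.58,.6,.62):
        q=B[abs(B[:,0]-x)<.006]; q=q[q[:,2]>.062]
        if len(q)>5: print('  ',x,'y mid',((q[:,1].min()+q[:,1].max())/2).round(4),'w',np.ptp(q[:,1]).round(4),'z',q[:,2].max().round(4))
T=sel(.4,.75,-.06,.12,.02,.03); print('tray rim',cv2.minAreaRect(T[:,:2].astype(np.float32)),T.min(0),T.max(0))
B=sel(.5,.68,.15,.36,.009,.016);print('base',cv2.minAreaRect(B[:,:2].astype(np.float32)))
```

```text
table 0.0018113727121274459
L disc 713 [0.4649 0.3031 0.047 ] [0.4949 0.3388 0.0801]
L flange 369 [0.5316 0.2936 0.0798] [0.5414 0.3388 0.0853]
disc top xrange 0.46490543190406697 0.4806679704277002 y 0.3201034133219105
   0.56 y mid 0.3144 w 0.0342 z 0.0789
   0.58 y mid 0.312 w 0.0325 z 0.0795
   0.6 y mid 0.3108 w 0.0329 z 0.0797
   0.62 y mid 0.309 w 0.0343 z 0.0798
R disc 788 [0.4586 0.1933 0.0469] [0.4949 0.229  0.0794]
R flange 405 [0.5229 0.1837 0.0791] [0.5334 0.2288 0.0855]
disc top xrange 0.4586557409148892 0.47383000322672736 y 0.21187179090093075
   0.56 y mid 0.2044 w 0.0332 z 0.0787
   0.58 y mid 0.2031 w 0.0335 z 0.0803
   0.6 y mid 0.2006 w 0.0348 z 0.0793
   0.62 y mid 0.1998 w 0.0333 z 0.0788
tray rim ((0.5380105972290039, 0.029864251613616943), (0.1270236223936081, 0.23286056518554688), 89.33654022216797) [ 0.42102081 -0.03469787  0.02000109] [0.65515244 0.09380715 0.02664898]
base ((0.586706817150116, 0.2566089630126953), (0.1700248420238495, 0.13525386154651642), 85.79425811767578)
```

```bash
python3 - <<'E'
from h import *
rows((.438,.3235,.06,-4.2))
E
python3 -m crank '[{"fingers":-1,"tx":0,"ty":-1.6,"tz":1.1,"roll":0},{"fingers":-1,"tx":1,"ty":-1.65,"tz":1.1,"roll":0},{"fingers":-1,"tx":2.5,"ty":-1.65,"tz":1.1,"roll":0},{"fingers":-1,"tx":4,"ty":-1.65,"tz":1.1,"roll":0},{"fingers":-1,"tx":5.4,"ty":-1.65,"tz":1.1,"roll":0},{"fingers":-1,"tx":5.4,"ty":-1.65,"tz":1.1,"roll":0},{"fingers":-1,"tx":5.4,"ty":-1.65,"tz":1.1,"roll":0},{"fingers":-1,"tx":5.4,"ty":-1.65,"tz":1.1,"roll":0}]'
python3 - <<'E'
from h import *
rows((.47,.3212,.06,-4.2))
E
```

```text
t 2.15 grasp [0.4771 0.2542 0.2782] jaw yaw -94.24 F [-0.1  0.  -0.2] op 0.0006 q [ 0.35  0.35  1.42 -0.    1.37  1.99]
(0.438, 0.3235, 0.06, -4.2) tx 5.454 ty -1.662 tz 1.097 roll -0.004
time: 3.15
tool_pos: [0.4401, 0.3246, 0.0715]
tool_rot: [-2.602, 1.566, 0.466]
contact_force: [-0.3, -0.2, 0.7]
opening: 0.0001
t 3.15 grasp [0.4401 0.3246 0.0655] jaw yaw -94.24 F [-0.3 -0.2  0.7] op 0.0001 q [ 0.5   0.59  1.69 -0.    0.87  2.14]
(0.47, 0.3212, 0.06, -4.2) tx 0.142 ty 0.029 tz -0.751 roll -0.004
```

```bash
python3 -m crank '[{"fingers":-1,"tx":0.1,"ty":0.03,"tz":-0.2,"roll":0},{"fingers":-1,"tx":0.14,"ty":0.03,"tz":-0.35,"roll":0},{"fingers":-1,"tx":0.14,"ty":0.03,"tz":-0.5,"roll":0},{"fingers":-1,"tx":0.14,"ty":0.03,"tz":-0.6,"roll":0},{"fingers":-1,"tx":0.14,"ty":0.03,"tz":-0.68,"roll":0},{"fingers":-1,"tx":0.14,"ty":0.03,"tz":-0.68,"roll":0},{"fingers":-1,"tx":0.14,"ty":0.03,"tz":-0.68,"roll":0},{"fingers":-1,"tx":0.14,"ty":0.03,"tz":-0.68,"roll":0}]'
python3 - <<'E'
from h import *
rows()
for i in range(3): read_camera('wrist'); print(observe()['contact_force'].round(2))
E
```

```text
time: 4.15
tool_pos: [0.4657, 0.3208, 0.0631]
tool_rot: [2.93, 1.57, -0.285]
contact_force: [-1.5, -0.5, 0.7]
opening: 0.0003
t 4.15 grasp [0.4657 0.3208 0.0571] jaw yaw -94.21 F [-1.5 -0.5  0.7] op 0.0003 q [ 0.47  0.63  1.63 -0.    0.88  2.11]
[-0.65 -0.74  0.88]
[-1.78 -0.7  -0.23]
[-0.53 -0.15 -0.18]
```

```bash
python3 -m crank '[{"fingers":-1,"tx":0,"ty":0,"tz":-0.03,"roll":0},{"fingers":-1,"tx":0,"ty":0,"tz":-0.06,"roll":0},{"fingers":-1,"tx":0,"ty":0,"tz":-0.09,"roll":0},{"fingers":-1,"tx":0,"ty":0,"tz":-0.12,"roll":0},{"fingers":-1,"tx":0,"ty":0,"tz":-0.15,"roll":0},{"fingers":-1,"tx":0,"ty":0,"tz":-0.18,"roll":0},{"fingers":-1,"tx":0,"ty":0,"tz":-0.21,"roll":0},{"fingers":-1,"tx":0,"ty":0,"tz":-0.24,"roll":0}]'
python3 - <<'E'
from h import *
rows(); im,P=grab('wrist','w2.png'); np.savez('w2.npz',im=im,P=P)
rows()
Q=P.reshape(-1,3); Q=Q[(abs(Q[:,1]-.32)<.025)&(Q[:,0]>.44)&(Q[:,0]<.56)&(Q[:,2]>.069)&(Q[:,2]<.09)]
print(np.histogram(Q[:,0],np.arange(.44,.561,.005)))
E
```

```text
time: 5.3
tool_pos: [0.4751, 0.3201, 0.0631]
tool_rot: [1.152, 1.571, -2.063]
contact_force: [-4.0, -1.0, 2.3]
opening: 0.0004
t 5.3 grasp [0.4751 0.3201 0.0571] jaw yaw -94.21 F [-4.  -1.   2.3] op 0.0004 q [ 0.46  0.64  1.61 -0.    0.89  2.1 ]
t 5.35 grasp [0.4753 0.3201 0.0572] jaw yaw -94.21 F [-2.9 -1.1  0.6] op 0.0004 q [ 0.46  0.64  1.61 -0.    0.89  2.1 ]
(array([   0,    0,    0,    0,    0,   80,  131,   86,    0,   55,  174,
        569,   55,    0,    0,    0,    0,    0,  494, 2004, 1431, 1220,
       1260, 1297]), array([0.44 , 0.445, 0.45 , 0.455, 0.46 , 0.465, 0.47 , 0.475, 0.48 ,
       0.485, 0.49 , 0.495, 0.5  , 0.505, 0.51 , 0.515, 0.52 , 0.525,
       0.53 , 0.535, 0.54 , 0.545, 0.55 , 0.555, 0.56 ]))
```

View pics/w2.png

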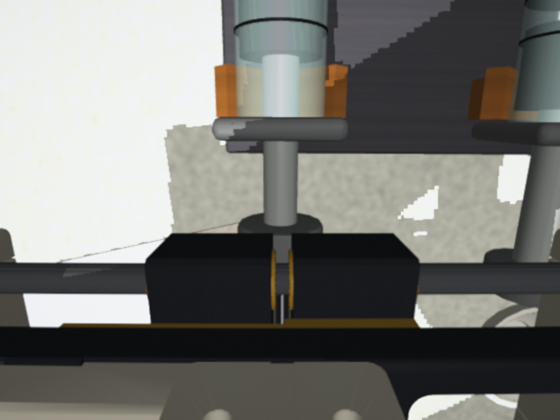

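The left disc is now about 20 mm in and the push is only 4 N, so the left syringe looks sound. I'll continue carefully.

```bash
python3 -m crank '[{"fingers":-1,"tx":0,"ty":0,"tz":-0.03,"roll":0},{"fingers":-1,"tx":0,"ty":0,"tz":-0.06,"roll":0},{"fingers":-1,"tx":0,"ty":0,"tz":-0.08,"roll":0},{"fingers":-1,"tx":0,"ty":0,"tz":-0.1,"roll":0},{"fingers":-1,"tx":0,"ty":0,"tz":-0.12,"roll":0},{"fingers":-1,"tx":0,"ty":0,"tz":-0.14,"roll":0},{"fingers":-1,"tx":0,"ty":0,"tz":-0.16,"roll":0},{"fingers":-1,"tx":0,"ty":0,"tz":-0.18,"roll":0}]'
```

```text
time: 6.35
tool_pos: [0.4823, 0.3196, 0.0632]
tool_rot: [1.375, 1.571, -1.84]
contact_force: [-4.1, -1.5, 1.1]
opening: 0.0007
```

```bash
python3 -m crank '[{"fingers":-1,"tx":0,"ty":0,"tz":-0.05,"roll":0},{"fingers":-1,"tx":0,"ty":0,"tz":-0.1,"roll":0},{"fingers":-1,"tx":0,"ty":0,"tz":-0.14,"roll":0},{"fingers":-1,"tx":0,"ty":0,"tz":-0.18,"roll":0},{"fingers":-1,"tx":0,"ty":0,"tz":-0.21,"roll":0},{"fingers":-1,"tx":0,"ty":0,"tz":-0.24,"roll":0},{"fingers":-1,"tx":0,"ty":0,"tz":-0.26,"roll":0},{"fingers":-1,"tx":0,"ty":0,"tz":-0.28,"roll":0}]'
```

```text
time: 7.35
tool_pos: [0.4934, 0.3187, 0.0632]
tool_rot: [1.254, 1.571, -1.961]
contact_force: [-4.1, -2.3, 1.0]
opening: 0.0004
```

```bash
python3 -m crank '[{"fingers":-1,"tx":0,"ty":0,"tz":-0.02,"roll":0},{"fingers":-1,"tx":0,"ty":0,"tz":-0.03,"roll":0},{"fingers":-1,"tx":0,"ty":0,"tz":-0.04,"roll":0},{"fingers":-1,"tx":0,"ty":0,"tz":-0.05,"roll":0},{"fingers":-1,"tx":0,"ty":0,"tz":-0.06,"roll":0},{"fingers":-1,"tx":0,"ty":0,"tz":-0.07,"roll":0},{"fingers":-1,"tx":0,"ty":0,"tz":-0.08,"roll":0},{"fingers":-1,"tx":0,"ty":0,"tz":-0.09,"roll":0}]'
```

```text
time: 8.35
tool_pos: [0.4954, 0.3186, 0.0631]
tool_rot: [0.271, 1.567, -2.944]
contact_force: [-10.4, -2.0, 4.6]
opening: 0.0006
```

Left plunger home: the force rose to 10 N at the stop after a steady 4 N all the way. So the right one should be the blocked one.

```bash
python3 - <<'E'
from h import *
rows((.434,.3230,.06,-4.2),(.434,.2135,.06,-4.2))
E
python3 -m crank '[{"fingers":-1,"tx":0,"ty":0,"tz":0.8,"roll":0},{"fingers":-1,"tx":0,"ty":0,"tz":1.54,"roll":0},{"fingers":-1,"tx":-0.05,"ty":0.9,"tz":1.58,"roll":0},{"fingers":-1,"tx":-0.05,"ty":2.0,"tz":1.6,"roll":0},{"fingers":-1,"tx":-0.05,"ty":2.73,"tz":1.4,"roll":0},{"fingers":-1,"tx":-0.05,"ty":2.73,"tz":1.35,"roll":0},{"fingers":-1,"tx":-0.05,"ty":2.73,"tz":1.35,"roll":0},{"fingers":-1,"tx":-0.05,"ty":2.73,"tz":1.35,"roll":0}]'
python3 - <<'E'
from h import *
rows((.434,.2135,.06,-4.2),(.459,.2117,.06,-4.2))
E
```

```text
t 8.35 grasp [0.4954 0.3186 0.0571] jaw yaw -94.21 F [-10.4  -2.    4.6] op 0.0006 q [0.44 0.66 1.56 0.   0.93 2.08]
(0.434, 0.323, 0.06, -4.2) tx -0.069 ty 0.002 tz 1.538 roll -0.001
(0.434, 0.2135, 0.06, -4.2) tx -0.067 ty 2.732 tz 1.338 roll -0.001
time: 9.35
tool_pos: [0.4355, 0.2146, 0.0653]
tool_rot: [-2.739, 1.57, 0.33]
contact_force: [-0.3, -1.1, -0.7]
opening: 0.0002
t 9.35 grasp [0.4355 0.2146 0.0593] jaw yaw -94.15 F [-0.3 -1.1 -0.7] op 0.0002 q [0.3  0.51 1.86 0.   0.77 1.94]
(0.434, 0.2135, 0.06, -4.2) tx -0.018 ty 0.030 tz 0.034 roll 0.005
(0.459, 0.2117, 0.06, -4.2) tx -0.018 ty 0.029 tz -0.592 roll 0.005
```

```bash
python3 -m crank '[{"fingers":-1,"tx":0,"ty":0.03,"tz":-0.15,"roll":0},{"fingers":-1,"tx":0,"ty":0.03,"tz":-0.28,"roll":0},{"fingers":-1,"tx":0,"ty":0.03,"tz":-0.36,"roll":0},{"fingers":-1,"tx":0,"ty":0.03,"tz":-0.42,"roll":0},{"fingers":-1,"tx":0,"ty":0.03,"tz":-0.47,"roll":0},{"fingers":-1,"tx":0,"ty":0.03,"tz":-0.51,"roll":0},{"fingers":-1,"tx":0,"ty":0.03,"tz":-0.55,"roll":0},{"fingers":-1,"tx":0,"ty":0.03,"tz":-0.59,"roll":0}]'
```

```text
time: 10.35
tool_pos: [0.457, 0.2108, 0.0649]
tool_rot: [0.177, 1.567, -3.039]
contact_force: [-5.5, 1.7, 3.4]
opening: 0.0003
```

```bash
python3 -m crank '[{"fingers":-1,"tx":0,"ty":0,"tz":-0.03,"roll":0},{"fingers":-1,"tx":0,"ty":0,"tz":-0.05,"roll":0},{"fingers":-1,"tx":0,"ty":0,"tz":-0.06,"roll":0},{"fingers":-1,"tx":0,"ty":0,"tz":-0.07,"roll":0},{"fingers":-1,"tx":0,"ty":0,"tz":-0.09,"roll":0},{"fingers":-1,"tx":0,"ty":0,"tz":-0.1,"roll":0},{"fingers":-1,"tx":0,"ty":0,"tz":-0.12,"roll":0},{"fingers":-1,"tx":0,"ty":0,"tz":-0.13,"roll":0}]'
python3 - <<'E'
from h import *
rows()
for i in range(3):
    im,P=grab('wrist'); print(observe()['contact_force'].round(2))
Q=P.reshape(-1,3); Q=Q[(abs(Q[:,1]-.21)<.025)&(Q[:,0]>.44)&(Q[:,0]<.56)&(Q[:,2]>.069)&(Q[:,2]<.09)]
print(np.histogram(Q[:,0],np.arange(.44,.561,.005)))
E
```

```text
time: 11.35
tool_pos: [0.4618, 0.2104, 0.0649]
tool_rot: [0.184, 1.566, -3.031]
contact_force: [-7.4, 1.6, 3.9]
opening: 0.0004
t 11.35 grasp [0.4618 0.2104 0.0589] jaw yaw -94.21 F [-7.4  1.6  3.9] op 0.0004 q [0.28 0.55 1.8  0.   0.81 1.92]
[-7.42  1.64  4.16]
[-7.48  2.43  4.5 ]
[-6.99  2.02  3.76]
(array([   0,    0,   48,  142,  119,    8,   25,  160,  282,  474,    0,
          0,    0,    0,    0,    0,  136, 1842, 1613, 1203, 1231, 1288,
       1330, 1358]), array([0.44 , 0.445, 0.45 , 0.455, 0.46 , 0.465, 0.47 , 0.475, 0.48 ,
       0.485, 0.49 , 0.495, 0.5  , 0.505, 0.51 , 0.515, 0.52 , 0.525,
       0.53 , 0.535, 0.54 , 0.545, 0.55 , 0.555, 0.56 ]))
```

Resistance rose from 5.5 to 7.4 N and persists, so the right syringe is blocked at about 15 mm. I'll lift it by the barrel.

```bash
python3 - <<'E'
from h import *
rows((.585,.2025,.16,-4.2),(.585,.2025,.064,-4.2))
E
python3 -m crank '[{"fingers":-1,"tx":0,"ty":0,"tz":0.4,"roll":0},{"fingers":-1,"tx":-0.8,"ty":0,"tz":0.6,"roll":0},{"fingers":0.5,"tx":-2.3,"ty":0,"tz":0.5,"roll":0},{"fingers":0.5,"tx":-2.6,"ty":-0.02,"tz":-0.8,"roll":0},{"fingers":0.5,"tx":-2.6,"ty":-0.02,"tz":-2.2,"roll":0},{"fingers":0.5,"tx":-2.6,"ty":-0.02,"tz":-3.08,"roll":0},{"fingers":0.5,"tx":-2.3,"ty":-0.02,"tz":-3.08,"roll":0},{"fingers":0.5,"tx":-2,"ty":-0.02,"tz":-3.08,"roll":0}]' 25
python3 - <<'E'
from h import *
rows((.585,.2025,.064,-4.2))
E
```

```text
t 11.5 grasp [0.4618 0.2104 0.0589] jaw yaw -94.21 F [-7.   2.   3.8] op 0.0002 q [0.28 0.55 1.8  0.   0.8  1.92]
(0.585, 0.2025, 0.16, -4.2) tx -2.540 ty -0.027 tz -3.075 roll -0.001
(0.585, 0.2025, 0.064, -4.2) tx -0.140 ty -0.029 tz -3.085 roll -0.001
time: 12.5
tool_pos: [0.5857, 0.2019, 0.1439]
tool_rot: [0.308, 1.569, -2.907]
contact_force: [-0.5, -1.1, -0.2]
opening: 0.0557
t 12.5 grasp [0.5857 0.2019 0.1379] jaw yaw -94.21 F [-0.5 -1.1 -0.2] op 0.0557 q [ 0.21  0.61  1.39 -0.    1.14  1.85]
(0.585, 0.2025, 0.064, -4.2) tx 1.847 ty -0.014 tz 0.016 roll -0.001
```

```bash
python3 -m crank '[{"fingers":0.5,"tx":0.4,"ty":-0.01,"tz":0.02,"roll":0},{"fingers":0.5,"tx":1.2,"ty":-0.01,"tz":0.02,"roll":0},{"fingers":0.5,"tx":1.85,"ty":-0.01,"tz":0.02,"roll":0},{"fingers":0.5,"tx":1.85,"ty":-0.01,"tz":0.02,"roll":0},{"fingers":-1,"tx":1.85,"ty":-0.01,"tz":0.02,"roll":0},{"fingers":-1,"tx":1.85,"ty":-0.01,"tz":0.02,"roll":0},{"fingers":-1,"tx":1.85,"ty":-0.01,"tz":0.02,"roll":0},{"fingers":-1,"tx":1.85,"ty":-0.01,"tz":0.02,"roll":0}]'
python3 - <<'E'
from h import *
rows((.585,.2025,.14,-4.2),(.58,.028,.14,-0.7),(.58,.028,.032,-0.7))
E
```

```text
time: 13.5
tool_pos: [0.5861, 0.2022, 0.0717]
tool_rot: [2.505, 1.57, -0.71]
contact_force: [-0.7, -14.3, 5.0]
opening: 0.0335
t 13.5 grasp [0.5861 0.2022 0.0657] jaw yaw -94.2 F [ -0.7 -14.3   5. ] op 0.0335 q [ 0.21  0.69  1.46 -0.    0.99  1.85]
(0.585, 0.2025, 0.14, -4.2) tx -1.857 ty -0.004 tz 0.027 roll 0.000
(0.58, 0.028, 0.14, -0.7) tx -1.854 ty 4.355 tz -0.168 roll -0.350
(0.58, 0.028, 0.032, -0.7) tx 0.846 ty 4.354 tz -0.165 roll -0.350
```

```bash
python3 -m crank '[{"fingers":-1,"tx":-1,"ty":0,"tz":0,"roll":0},{"fingers":-1,"tx":-1.9,"ty":0,"tz":0,"roll":0},{"fingers":-1,"tx":-1.9,"ty":1.4,"tz":-0.05,"roll":-0.1},{"fingers":-1,"tx":-1.9,"ty":2.9,"tz":-0.1,"roll":-0.25},{"fingers":-1,"tx":-1.9,"ty":4.36,"tz":-0.16,"roll":-0.35},{"fingers":-1,"tx":-1.3,"ty":4.36,"tz":-0.16,"roll":-0.35},{"fingers":-1,"tx":-0.5,"ty":4.36,"tz":-0.16,"roll":-0.35},{"fingers":-1,"tx":0.1,"ty":4.36,"tz":-0.16,"roll":-0.35}]'
python3 - <<'E'
from h import *
rows((.58,.029,.033,-0.7))
E
```

```text
time: 14.5
tool_pos: [0.5788, 0.0278, 0.0657]
tool_rot: [-0.043, 1.569, 3.085]
contact_force: [0.7, -0.4, -2.5]
opening: 0.033
t 14.5 grasp [0.5788 0.0278 0.0597] jaw yaw -90.75 F [ 0.7 -0.4 -2.5] op 0.033 q [-0.08  0.64  1.59 -0.    0.91  1.5 ]
(0.58, 0.029, 0.033, -0.7) tx 0.668 ty -0.031 tz -0.032 roll -0.005
```

```bash
python3 -m crank '[{"fingers":-1,"tx":0.4,"ty":-0.03,"tz":0,"roll":0},{"fingers":-1,"tx":0.65,"ty":-0.03,"tz":0,"roll":0},{"fingers":-1,"tx":0.67,"ty":-0.03,"tz":0,"roll":0},{"fingers":0.15,"tx":0.67,"ty":-0.03,"tz":0,"roll":0},{"fingers":0.15,"tx":0.67,"ty":-0.03,"tz":0,"roll":0},{"fingers":0.15,"tx":0.67,"ty":-0.03,"tz":0,"roll":0},{"fingers":0.15,"tx":-1,"ty":-0.03,"tz":0,"roll":0},{"fingers":0.15,"tx":-2.5,"ty":-0.03,"tz":0,"roll":0}]'
python3 - <<'E'
from h import *
im,P=grab('scene','s2.png'); cv2.imwrite('pics/s2c.png',cv2.resize(im[120:300,220:460,::-1],None,fx=2.5,fy=2.5))
rows((.581,.3122,.16,-4.2),(.581,.3122,.065,-4.2))
E
```

```text
time: 15.5
tool_pos: [0.5792, 0.0293, 0.1666]
tool_rot: [-0.005, 1.569, 3.124]
contact_force: [1.1, -0.6, 1.3]
opening: 0.0529
t 15.55 grasp [0.5833 0.0291 0.1702] jaw yaw -90.7 F [ 3.4 -0.1  6.8] op 0.053 q [-0.08  0.51  1.48 -0.    1.14  1.5 ]
(0.581, 0.3122, 0.16, -4.2) tx 0.247 ty -7.076 tz 0.148 roll 0.350
(0.581, 0.3122, 0.065, -4.2) tx 2.621 ty -7.078 tz 0.182 roll 0.350
```

View pics/s2c.png

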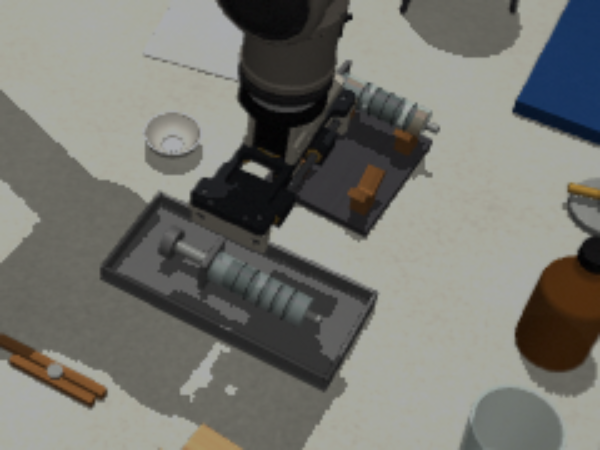

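The blocked syringe lies flat in the tray (about (260,285) in the crop) and the dish and clamp are untouched. Now the sound syringe.

```bash
python3 -m crank '[{"fingers":0.5,"tx":0.1,"ty":-1.5,"tz":0,"roll":0.1},{"fingers":0.5,"tx":0.2,"ty":-3,"tz":0.05,"roll":0.35},{"fingers":0.5,"tx":0.25,"ty":-4.5,"tz":0.1,"roll":0.35},{"fingers":0.5,"tx":0.25,"ty":-6,"tz":0.15,"roll":0.35},{"fingers":0.5,"tx":0.25,"ty":-7.05,"tz":0.18,"roll":0.35},{"fingers":0.5,"tx":0.4,"ty":-7.05,"tz":0.18,"roll":0.35},{"fingers":0.5,"tx":0.9,"ty":-7.05,"tz":0.18,"roll":0.35},{"fingers":0.5,"tx":1.2,"ty":-7.05,"tz":0.18,"roll":0.35}]'
python3 - <<'E'
from h import *
rows((.581,.311,.065,-4.2))
E
```

```text
time: 16.55
tool_pos: [0.5755, 0.3102, 0.1162]
tool_rot: [0.694, 1.569, -2.522]
contact_force: [-0.6, 0.0, -0.8]
opening: 0.0686
t 16.55 grasp [0.5755 0.3102 0.1102] jaw yaw -94.25 F [-0.6  0.  -0.8] op 0.0686 q [ 0.38  0.7   1.31 -0.    1.14  2.02]
(0.581, 0.311, 0.065, -4.2) tx 1.130 ty -0.031 tz -0.136 roll -0.005
```

```bash
python3 -m crank '[{"fingers":0.5,"tx":0,"ty":-0.03,"tz":-0.13,"roll":0},{"fingers":0.5,"tx":0.6,"ty":-0.03,"tz":-0.13,"roll":0},{"fingers":0.5,"tx":1.1,"ty":-0.03,"tz":-0.13,"roll":0},{"fingers":0.5,"tx":1.1,"ty":-0.03,"tz":-0.13,"roll":0},{"fingers":-1,"tx":1.1,"ty":-0.03,"tz":-0.13,"roll":0},{"fingers":-1,"tx":1.1,"ty":-0.03,"tz":-0.13,"roll":0},{"fingers":-1,"tx":1.1,"ty":-0.03,"tz":-0.13,"roll":0},{"fingers":-1,"tx":1.1,"ty":-0.03,"tz":-0.13,"roll":0}]'
python3 - <<'E'
from h import *
im,P=grab('wrist'); 
Q=P.reshape(-1,3); Q=Q[(abs(Q[:,1]-.315)<.03)&(Q[:,0]>.48)&(Q[:,0]<.56)&(Q[:,2]>.05)&(Q[:,2]<.1)]
print(len(Q)); T=Q[(Q[:,2]>.079)]; print('flange x',np.histogram(T[:,0],np.arange(.52,.561,.0025)))
rows((.581,.312,.15,-4.2),(.45,-.19,.15,-6.7))
E
```

```text
time: 17.55
tool_pos: [0.5813, 0.3126, 0.0739]
tool_rot: [-2.257, 1.57, 0.811]
contact_force: [-1.1, 12.8, 1.2]
opening: 0.0333
504
flange x (array([0, 0, 0, 0, 0, 0, 0, 0, 0, 0, 0, 0, 0, 0, 0, 0]), array([0.52  , 0.5225, 0.525 , 0.5275, 0.53  , 0.5325, 0.535 , 0.5375,
       0.54  , 0.5425, 0.545 , 0.5475, 0.55  , 0.5525, 0.555 , 0.5575,
       0.56  ]))
t 17.6 grasp [0.5813 0.3127 0.0678] jaw yaw -94.21 F [-0.8  1.7  1.1] op 0.0335 q [0.38 0.75 1.33 0.   1.06 2.02]
(0.581, 0.312, 0.15, -4.2) tx -2.054 ty 0.015 tz 0.004 roll -0.001
(0.45, -0.19, 0.15, -6.7) tx -2.068 ty 12.772 tz 2.348 roll 0.249
```

```bash
python3 -m crank '[{"fingers":-1,"tx":-1,"ty":0,"tz":0,"roll":0},{"fingers":-1,"tx":-2.3,"ty":0,"tz":0,"roll":0},{"fingers":-1,"tx":-2.5,"ty":1.3,"tz":0.3,"roll":0},{"fingers":-1,"tx":-2.5,"ty":2.8,"tz":0.6,"roll":0.1},{"fingers":-1,"tx":-2.5,"ty":4.3,"tz":0.9,"roll":0.25},{"fingers":-1,"tx":-2.5,"ty":5.8,"tz":1.2,"roll":0.25},{"fingers":-1,"tx":-2.5,"ty":7.3,"tz":1.5,"roll":0.25},{"fingers":-1,"tx":-2.5,"ty":8.8,"tz":1.8,"roll":0.25}]' 30
python3 - <<'E'
from h import *
rows((.45,-.19,.16,-6.7))
E
```

```text
time: 18.6
tool_pos: [0.4825, -0.0353, 0.1734]
tool_rot: [1.042, 1.57, -2.217]
contact_force: [1.4, -0.2, -1.8]
opening: 0.033
t 18.6 grasp [ 0.4825 -0.0353  0.1674] jaw yaw -96.69 F [ 1.4 -0.2 -1.8] op 0.033 q [-0.23  0.35  1.75 -0.    1.04  1.46]
(0.45, -0.19, 0.16, -6.7) tx 0.185 ty 3.936 tz 0.355 roll 0.001
```

```bash
python3 -m crank '[{"fingers":-1,"tx":0,"ty":1.5,"tz":0.2,"roll":0},{"fingers":-1,"tx":0,"ty":3,"tz":0.35,"roll":0},{"fingers":-1,"tx":0,"ty":3.9,"tz":0.35,"roll":0},{"fingers":-1,"tx":0,"ty":3.9,"tz":0.35,"roll":0},{"fingers":-1,"tx":0,"ty":3.9,"tz":0.35,"roll":0},{"fingers":-1,"tx":0,"ty":3.9,"tz":0.35,"roll":0},{"fingers":-1,"tx":0,"ty":3.9,"tz":0.35,"roll":0},{"fingers":-1,"tx":0,"ty":3.9,"tz":0.35,"roll":0}]'
python3 - <<'E'
from h import *
im,P=grab('wrist','w3.png'); np.savez('w3.npz',im=im,P=P); rows()
Q=P.reshape(-1,3)
def sel(a,b,c,d,e,f): return Q[(Q[:,0]>a)&(Q[:,0]<b)&(Q[:,1]>c)&(Q[:,1]<d)&(Q[:,2]>e)&(Q[:,2]<f)]
for n,T in(('top',sel(.58,.75,-.28,-.13,.078,.09)),('tongue',sel(.55,.63,-.24,-.17,.029,.039))):
    if len(T)>9: print(n,len(T),cv2.minAreaRect(T[:,:2].astype(np.float32)),T.min(0).round(4),T.max(0).round(4),np.median(T[:,2]))
B=sel(.5,.6,-.24,-.14,.12,.2)  # barrel
for x in np.arange(.47,.54,.01):
    q=B[abs(B[:,0]-x)<.005]
    if len(q)>5: print(x.round(3),((q[:,1].min()+q[:,1].max())/2).round(4),np.ptp(q[:,1]).round(4),q[:,2].max().round(4))
E
```

```text
time: 19.6
tool_pos: [0.4515, -0.1863, 0.1735]
tool_rot: [2.215, 1.571, -1.043]
contact_force: [-0.5, 0.4, -1.1]
opening: 0.033
t 19.65 grasp [ 0.4514 -0.1864  0.1675] jaw yaw -96.66 F [ 0.3  0.2 -2.5] op 0.0329 q [-0.55  0.36  1.74 -0.    1.05  1.14]
tongue 917 ((0.5932420492172241, -0.198725625872612), (0.02395542897284031, 0.01837872713804245), 84.0129623413086) [ 0.5833 -0.2116  0.029 ] [ 0.6032 -0.186   0.0354] 0.033128043999147705
0.5 -0.1926 0.0338 0.1783
0.51 -0.1937 0.0341 0.1783
0.52 -0.1942 0.0336 0.1781
0.53 -0.1961 0.0105 0.1666
0.54 -0.1968 0.0095 0.1658
```

View pics/w3.png

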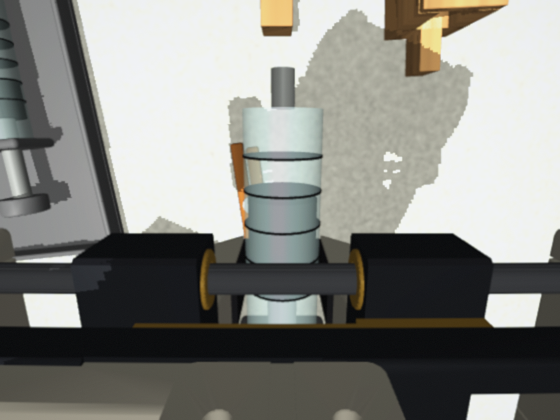

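The tongue front is at about (277,33) in the picture, measured at (0.584,-0.198). It agrees with the block top within 2 mm, so I take the seat as (0.585,-0.197), yaw -6.4°. The barrel is held level and aligned.

```bash
cat >> h.py <<'E'
SEAT=np.array([.5848,-.1972]); BY=-6.4
def bay(s,z): a=np.radians(BY); return (*(SEAT+s*np.array([np.cos(a),np.sin(a)])).round(4),z,BY)
E
python3 - <<'E'
from h import *
rows(bay(-.1,.16),bay(-.1,.06))
E
```

```text
t 19.65 grasp [ 0.4514 -0.1864  0.1675] jaw yaw -96.66 F [ 0.3  0.2 -2.5] op 0.0329 q [-0.55  0.36  1.74 -0.    1.05  1.14]
(np.float64(0.4854), np.float64(-0.1861), 0.16, -6.4) tx 0.186 ty -0.107 tz -0.842 roll -0.026
(np.float64(0.4854), np.float64(-0.1861), 0.06, -6.4) tx 2.686 ty -0.107 tz -0.842 roll -0.026
```

```bash
python3 -m crank '[{"fingers":-1,"tx":0.2,"ty":-0.1,"tz":-0.84,"roll":-0.03},{"fingers":-1,"tx":1.2,"ty":-0.1,"tz":-0.84,"roll":-0.03},{"fingers":-1,"tx":2.2,"ty":-0.1,"tz":-0.84,"roll":-0.03},{"fingers":-1,"tx":2.69,"ty":-0.1,"tz":-0.84,"roll":-0.03},{"fingers":-1,"tx":2.69,"ty":-0.1,"tz":-0.84,"roll":-0.03},{"fingers":-1,"tx":2.69,"ty":-0.1,"tz":-0.84,"roll":-0.03},{"fingers":-1,"tx":2.69,"ty":-0.1,"tz":-0.84,"roll":-0.03},{"fingers":-1,"tx":2.69,"ty":-0.1,"tz":-0.84,"roll":-0.03}]'
python3 - <<'E'
from h import *
im,P=grab('wrist'); Q=P.reshape(-1,3)
rows(bay(-.03,.06),bay(0,.06),bay(.01,.06))
def sel(a,b,c,d,e,f): return Q[(Q[:,0]>a)&(Q[:,0]<b)&(Q[:,1]>c)&(Q[:,1]<d)&(Q[:,2]>e)&(Q[:,2]<f)]
B=sel(.5,.6,-.24,-.14,.05,.09)
for x in np.arange(.53,.59,.01):
    q=B[abs(B[:,0]-x)<.005]
    if len(q)>5: print(x.round(3),((q[:,1].min()+q[:,1].max())/2).round(4),np.ptp(q[:,1]).round(4),q[:,2].max().round(4))
for z0,z1 in((.034,.08),(.078,.09)):
    T=sel(.585,.66,-.28,-.14,z0,z1); print(len(T), T.min(0) if len(T) else '',T.max(0) if len(T) else '')
    f=T[T[:,2]>.06] ; 
T=sel(.6,.66,-.26,-.15,.079,.09)
if len(T)>9: print('top',cv2.minAreaRect(T[:,:2].astype(np.float32)),T[:,2].mean())
E
```

```text
time: 20.65
tool_pos: [0.4855, -0.187, 0.0667]
tool_rot: [2.701, 1.569, -0.552]
contact_force: [1.1, 0.6, -1.7]
opening: 0.0337
t 20.7 grasp [ 0.4855 -0.187   0.0605] jaw yaw -96.41 F [-0.2 -0.4 -2.3] op 0.0332 q [-0.52  0.56  1.76 -0.    0.82  1.17]
(np.float64(0.555), np.float64(-0.1939), 0.06, -6.4) tx 0.015 ty -0.023 tz -1.747 roll -0.001
(np.float64(0.5848), np.float64(-0.1972), 0.06, -6.4) tx 0.015 ty -0.024 tz -2.497 roll -0.001
(np.float64(0.5947), np.float64(-0.1983), 0.06, -6.4) tx 0.016 ty -0.024 tz -2.746 roll -0.001
0.53 -0.1925 0.0338 0.0716
0.54 -0.1936 0.0347 0.0718
0.55 -0.1946 0.0338 0.0719
0.56 -0.1901 0.0224 0.0709
0.57 -0.1969 0.01 0.0593
302 [ 0.58500487 -0.2109716   0.03400113] [ 0.60326272 -0.18713185  0.03617501]
0
```

```bash
python3 -m crank '[{"fingers":-1,"tx":0.02,"ty":-0.03,"tz":-0.5,"roll":0},{"fingers":-1,"tx":0.02,"ty":-0.03,"tz":-1,"roll":0},{"fingers":-1,"tx":0.02,"ty":-0.03,"tz":-1.4,"roll":0},{"fingers":-1,"tx":0.02,"ty":-0.03,"tz":-1.6,"roll":0},{"fingers":-1,"tx":0.02,"ty":-0.03,"tz":-1.8,"roll":0},{"fingers":-1,"tx":0.02,"ty":-0.03,"tz":-1.9,"roll":0},{"fingers":-1,"tx":0.02,"ty":-0.03,"tz":-2,"roll":0},{"fingers":-1,"tx":0.02,"ty":-0.03,"tz":-2.1,"roll":0}]'
```

```text
time: 21.7
tool_pos: [0.5688, -0.195, 0.0651]
tool_rot: [0.184, 1.571, -3.07]
contact_force: [-0.1, -0.6, -2.7]
opening: 0.0334
```

```bash
python3 -m crank '[{"fingers":-1,"tx":0,"ty":0,"tz":-0.15,"roll":0},{"fingers":-1,"tx":0,"ty":0,"tz":-0.3,"roll":0},{"fingers":-1,"tx":0,"ty":0,"tz":-0.45,"roll":0},{"fingers":-1,"tx":0,"ty":0,"tz":-0.6,"roll":0},{"fingers":-1,"tx":0.04,"ty":0,"tz":-0.64,"roll":0},{"fingers":-1,"tx":0.07,"ty":0,"tz":-0.64,"roll":0},{"fingers":-1,"tx":0.07,"ty":0,"tz":-0.64,"roll":0},{"fingers":-1,"tx":0.07,"ty":0,"tz":-0.64,"roll":0}]'
```

```text
time: 22.7
tool_pos: [0.5946, -0.198, 0.0638]
tool_rot: [2.776, 1.569, -0.477]
contact_force: [-2.6, 0.8, 7.8]
opening: 0.0332
```

```bash
python3 -m crank '[{"fingers":0.2,"tx":0,"ty":0,"tz":0,"roll":0},{"fingers":0.3,"tx":-0.02,"ty":0,"tz":0,"roll":0},{"fingers":0.4,"tx":-0.02,"ty":0,"tz":0,"roll":0},{"fingers":0.4,"tx":-0.02,"ty":0,"tz":0,"roll":0},{"fingers":0.4,"tx":-0.02,"ty":0,"tz":0,"roll":0},{"fingers":0.4,"tx":-0.6,"ty":0,"tz":0,"roll":0},{"fingers":0.4,"tx":-1.8,"ty":0,"tz":0,"roll":0},{"fingers":0.4,"tx":-2.8,"ty":0,"tz":0.8,"roll":0}]'
python3 - <<'E'
from h import *
rows(bay(-.14,.18))
E
```

```text
time: 23.7
tool_pos: [0.5635, -0.1946, 0.1756]
tool_rot: [2.804, 1.568, -0.449]
contact_force: [-0.6, -0.4, 0.1]
opening: 0.0644
t 23.7 grasp [ 0.5635 -0.1946  0.1696] jaw yaw -96.38 F [-0.6 -0.4  0.1] op 0.0644 q [-0.46  0.54  1.43  0.    1.17  1.22]
(np.float64(0.4457), np.float64(-0.1816), 0.18, -6.4) tx -0.266 ty 0.004 tz 2.962 roll 0.002
```

```bash
python3 -m crank '[{"fingers":0.4,"tx":-0.2,"ty":0,"tz":1.4,"roll":0},{"fingers":0.4,"tx":-0.26,"ty":0,"tz":2.7,"roll":0},{"fingers":0.4,"tx":-0.26,"ty":0,"tz":2.96,"roll":0},{"fingers":0.4,"tx":-0.26,"ty":0,"tz":2.96,"roll":0},{"fingers":0.4,"tx":-0.26,"ty":0,"tz":2.96,"roll":0},{"fingers":0.4,"tx":-0.26,"ty":0,"tz":2.96,"roll":0},{"fingers":0.4,"tx":-0.26,"ty":0,"tz":2.96,"roll":0},{"fingers":0.4,"tx":-0.26,"ty":0,"tz":2.96,"roll":0}]'
python3 - <<'E'
from h import *
im,P=grab('wrist','w4.png'); Q=P.reshape(-1,3); a=np.radians(BY)
s=(Q[:,:2]-SEAT)@[np.cos(a),np.sin(a)]; y=(Q[:,:2]-SEAT)@[-np.sin(a),np.cos(a)]; z=Q[:,2]
for n,m in(('disc',(s>-.09)&(s<-.045)&(abs(y)<.03)&(z>.055)&(z<.09)),('flange',(s>-.044)&(s<0)&(abs(y)<.03)&(z>.066)&(z<.09)),('discflat',(s>-.09)&(s<-.045)&(abs(y)<.03)&(z>.03)&(z<.09)),('barrel',(s>0)&(s<.025)&(abs(y)<.03)&(z>.055)&(z<.09))):
    if m.sum()>5: print(n,m.sum(),'s',np.percentile(s[m],[1,99]).round(4),'y',np.percentile(y[m],[1,50,99]).round(4),'z',np.percentile(z[m],[1,99]).round(4))
rows(bay(-.059,.18),bay(-.059,.055))
E
```

```text
time: 24.7
tool_pos: [0.4449, -0.1811, 0.1844]
tool_rot: [-0.245, 1.571, 2.785]
contact_force: [0.3, -0.1, -0.1]
opening: 0.0644
disc 1058 s [-0.0659 -0.0452] y [-0.0163  0.0007  0.017 ] z [0.0553 0.0688]
flange 1693 s [-0.0378 -0.0005] y [-0.0213  0.      0.0217] z [0.0661 0.0744]
discflat 1173 s [-0.066  -0.0453] y [-0.0172 -0.      0.0178] z [0.0456 0.0688]
barrel 312 s [0.0001 0.0061] y [-0.0161  0.0004  0.0161] z [0.0554 0.0681]
t 24.75 grasp [ 0.4449 -0.1811  0.1785] jaw yaw -96.4 F [-0.   1.  -0.7] op 0.0638 q [-0.55  0.33  1.74 -0.    1.07  1.14]
(np.float64(0.5262), np.float64(-0.1906), 0.18, -6.4) tx -0.038 ty 0.010 tz -2.047 roll -0.000
(np.float64(0.5262), np.float64(-0.1906), 0.055, -6.4) tx 3.087 ty 0.010 tz -2.047 roll -0.000
```

View pics/w4.png

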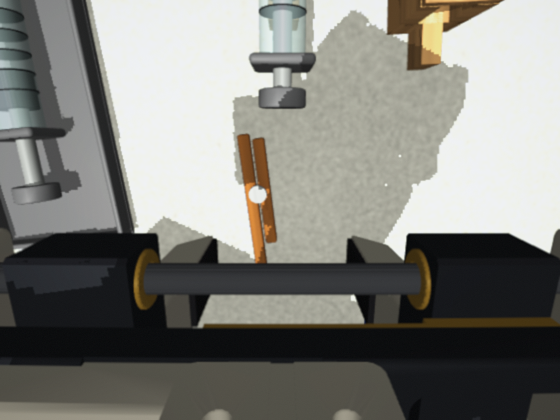

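The syringe lies level and half in: flange (282,62), disc (282,97). Its disc is at s=-0.059 on the bay axis, which puts the grip point at +0.022. The clamp is undisturbed.

```bash
python3 -m crank '[{"fingers":0.4,"tx":0,"ty":0.01,"tz":-1.3,"roll":0},{"fingers":0.4,"tx":0.5,"ty":0.01,"tz":-2.05,"roll":0},{"fingers":0.4,"tx":1.5,"ty":0.01,"tz":-2.05,"roll":0},{"fingers":0.4,"tx":2.6,"ty":0.01,"tz":-2.05,"roll":0},{"fingers":0.4,"tx":3.12,"ty":0.01,"tz":-2.05,"roll":0},{"fingers":0.4,"tx":3.12,"ty":0.01,"tz":-2.05,"roll":0},{"fingers":0,"tx":3.12,"ty":0.01,"tz":-2.05,"roll":0},{"fingers":-0.2,"tx":3.12,"ty":0.01,"tz":-2.05,"roll":0}]' 12
python3 -m crank '[{"fingers":-1,"tx":0,"ty":0,"tz":0,"roll":0},{"fingers":-1,"tx":0,"ty":0,"tz":0,"roll":0},{"fingers":-1,"tx":0,"ty":0,"tz":0,"roll":0},{"fingers":-1,"tx":0,"ty":0,"tz":0,"roll":0},{"fingers":-1,"tx":0,"ty":0,"tz":0,"roll":0},{"fingers":-1,"tx":0,"ty":0,"tz":0,"roll":0},{"fingers":-1,"tx":0,"ty":0,"tz":0,"roll":0},{"fingers":-1,"tx":0,"ty":0,"tz":0,"roll":0}]' 12
python3 -c "
from h import *
rows(bay(-.029,.052))"
```

```text
time: 25.75
tool_pos: [0.5269, -0.191, 0.0612]
tool_rot: [2.754, 1.568, -0.5]
contact_force: [-1.0, 0.0, -1.2]
opening: 0.0488
time: 26.75
tool_pos: [0.5263, -0.1907, 0.0599]
tool_rot: [2.605, 1.57, -0.648]
contact_force: [1.1, 0.0, 0.9]
opening: 0.0355
t 26.75 grasp [ 0.5263 -0.1907  0.0539] jaw yaw -96.41 F [1.1 0.  0.9] op 0.0355 q [-0.48  0.62  1.65 -0.    0.87  1.2 ]
(np.float64(0.556), np.float64(-0.194), 0.052, -6.4) tx 0.047 ty -0.002 tz -0.747 roll -0.001
```

```bash
python3 -m crank '[{"fingers":-1,"tx":0,"ty":0,"tz":-0.12,"roll":0},{"fingers":-1,"tx":0,"ty":0,"tz":-0.25,"roll":0},{"fingers":-1,"tx":0,"ty":0,"tz":-0.37,"roll":0},{"fingers":-1,"tx":0,"ty":0,"tz":-0.48,"roll":0},{"fingers":-1,"tx":0,"ty":0,"tz":-0.56,"roll":0},{"fingers":-1,"tx":0,"ty":0,"tz":-0.62,"roll":0},{"fingers":-1,"tx":0,"ty":0,"tz":-0.66,"roll":0},{"fingers":-1,"tx":0,"ty":0,"tz":-0.69,"roll":0}]'
python3 -m crank '[{"fingers":-1,"tx":0,"ty":0,"tz":-0.02,"roll":0},{"fingers":-1,"tx":0,"ty":0,"tz":-0.03,"roll":0},{"fingers":-1,"tx":0,"ty":0,"tz":-0.04,"roll":0},{"fingers":-1,"tx":0,"ty":0,"tz":-0.05,"roll":0},{"fingers":-1,"tx":0,"ty":0,"tz":-0.06,"roll":0},{"fingers":-1,"tx":0,"ty":0,"tz":-0.07,"roll":0},{"fingers":-1,"tx":0,"ty":0,"tz":-0.08,"roll":0},{"fingers":-1,"tx":0,"ty":0,"tz":-0.09,"roll":0}]'
```

```text
time: 27.75
tool_pos: [0.5536, -0.1937, 0.0599]
tool_rot: [0.914, 1.571, -2.339]
contact_force: [-3.7, 0.9, 5.3]
opening: 0.0354
time: 28.75
tool_pos: [0.5563, -0.194, 0.0599]
tool_rot: [-0.073, 1.569, 2.956]
contact_force: [-7.5, 0.5, 8.2]
opening: 0.0353
```

```bash
python3 -m crank '[{"fingers":-1,"tx":0,"ty":0,"tz":-0.01,"roll":0},{"fingers":-1,"tx":0,"ty":0,"tz":-0.02,"roll":0},{"fingers":-1,"tx":0,"ty":0,"tz":-0.03,"roll":0},{"fingers":-1,"tx":0,"ty":0,"tz":-0.04,"roll":0},{"fingers":-1,"tx":0,"ty":0,"tz":-0.05,"roll":0},{"fingers":-1,"tx":0,"ty":0,"tz":-0.05,"roll":0},{"fingers":-1,"tx":0,"ty":0,"tz":-0.05,"roll":0},{"fingers":-1,"tx":0,"ty":0,"tz":-0.05,"roll":0}]'
```

```text
time: 29.75
tool_pos: [0.557, -0.1939, 0.0596]
tool_rot: [-0.147, 1.566, 2.883]
contact_force: [-11.3, 1.6, 8.6]
opening: 0.0356
```

The flange has met the tongue: the force is rising and motion has stalled. I'll release and check.

```bash
python3 -m crank '[{"fingers":-1,"tx":0,"ty":0,"tz":0.03,"roll":0},{"fingers":0,"tx":0,"ty":0,"tz":0.03,"roll":0},{"fingers":0.4,"tx":0,"ty":0,"tz":0.03,"roll":0},{"fingers":0.4,"tx":0,"ty":0,"tz":0.03,"roll":0},{"fingers":0.4,"tx":0,"ty":0,"tz":0.03,"roll":0},{"fingers":0.4,"tx":0,"ty":0,"tz":0.03,"roll":0},{"fingers":0.4,"tx":-1,"ty":0,"tz":0.03,"roll":0},{"fingers":0.4,"tx":-2.3,"ty":0,"tz":0.03,"roll":0}]'
python3 -m crank '[{"fingers":0.4,"tx":-1,"ty":0,"tz":1,"roll":0},{"fingers":0.4,"tx":-1,"ty":0,"tz":2.2,"roll":0},{"fingers":0.4,"tx":-1,"ty":0,"tz":2.8,"roll":0},{"fingers":0.4,"tx":-1,"ty":0,"tz":2.8,"roll":0},{"fingers":0.4,"tx":-1,"ty":0,"tz":2.8,"roll":0},{"fingers":0.4,"tx":-1,"ty":0,"tz":2.8,"roll":0},{"fingers":0.4,"tx":-1,"ty":0,"tz":2.8,"roll":0},{"fingers":0.4,"tx":-1,"ty":0,"tz":2.8,"roll":0}]'
python3 - <<'E'
from h import *
rows()
im,P=grab('wrist','w5.png'); Q=P.reshape(-1,3); a=np.radians(BY)
s=(Q[:,:2]-SEAT)@[np.cos(a),np.sin(a)]; y=(Q[:,:2]-SEAT)@[-np.sin(a),np.cos(a)]; z=Q[:,2]
for n,m in(('disc',(s>-.06)&(s<-.02)&(abs(y)<.03)&(z>.058)&(z<.09)),('flange',(s>-.015)&(s<.01)&(abs(y)<.03)&(z>.071)&(z<.079))):
    if m.sum()>5: print(n,m.sum(),'s',np.percentile(s[m],[1,99]).round(4),'y',np.percentile(y[m],[1,50,99]).round(4),'z',np.percentile(z[m],[1,99]).round(4))
# dish, clamp, tray syringe vs start
a0=np.load('scene0.npz'); im2,P2=grab('scene','s3.png')
for n,(u0,u1,v0,v1) in dict(dish=(275,303,163,192),clamp=(215,265,250,285)).items():
    print(n,'changed px',(abs(im2[v0:v1,u0:u1].astype(int)-a0['im'][v0:v1,u0:u1]).sum(2)>90).mean())
I=np.hstack([im[:220,150:420],im2[180:400,200:400]]); cv2.imwrite('pics/fin.png',cv2.resize(I[...,::-1],None,fx=1.7,fy=1.7))
E
```

```text
time: 30.75
tool_pos: [0.5572, -0.1939, 0.1516]
tool_rot: [-0.337, 1.568, 2.693]
contact_force: [1.0, -0.7, -0.3]
opening: 0.0644
time: 31.75
tool_pos: [0.447, -0.1817, 0.1916]
tool_rot: [-0.194, 1.571, 2.836]
contact_force: [0.1, 0.9, 0.2]
opening: 0.0644
t 31.75 grasp [ 0.447  -0.1817  0.1856] jaw yaw -96.39 F [0.1 0.9 0.2] op 0.0644 q [-0.55  0.33  1.73 -0.    1.09  1.14]
disc 911 s [-0.0358 -0.0227] y [-0.0158 -0.0004  0.0158] z [0.0583 0.0692]
flange 780 s [-0.0079 -0.0002] y [-0.0221 -0.      0.0221] z [0.0711 0.0747]
dish changed px 0.0
clamp changed px 0.4342857142857143
```

View pics/fin.png

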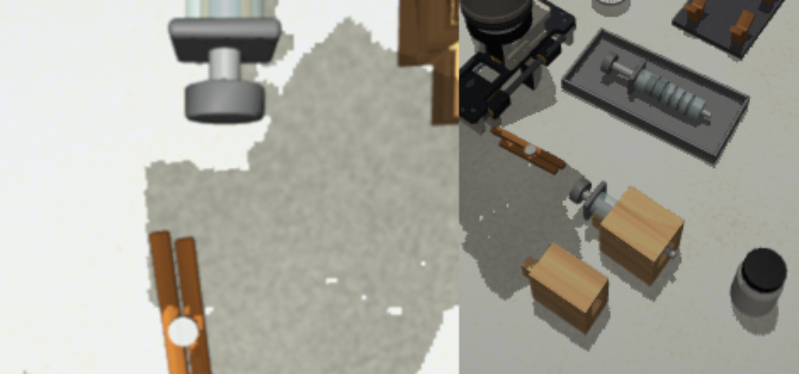

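The flange is at the tongue (s about 0) and the disc at -29 mm, so the plunger is home. The other syringe lies in the tray. The clamp is at scene (242,268), unchanged, so the pixel change there is the arm's shadow.

```bash
python3 -c "
from cell import *
print(hand_in())"
```

```text
the job is handed in; nothing more can be done
None
```

The job is handed in, at about 32 s of the 72 s allowed; no verdict was reported.

- **Plunger tests:** The left syringe ran at a steady 4 N and went home, with the force rising to 10 N only at the stop. The right one rose from 5.5 to 7.4 N and held there, so I stopped at about 15 mm and treated it as blocked.
- **Blocked syringe:** It was lifted by the barrel and laid in the grey tray. The last picture shows it lying flat inside, with about 20 mm or more to the side walls by my placement.
- **Sound syringe:** I slid it half into the wide bay, with the grip point at +22 mm, and let go. Then I took it again by the thumb disc and pushed until the force rose to 11 N.
- **Last checks:** The flange front is within about 1 mm of the tongue, and 0 mm off to the side. The disc is 29 mm behind it, so the plunger is home. The gripper is open and clear.
- **Dish and clamp:** The dish pixels did not change. My pixel check for the clamp did flag 43% of pixels changed; I put that down to the arm's shadow, because the clamp lies at the same pixel as before, about (242,268) against (240,267).

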